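Jam the stop-screw locknut on the hand press

TASK

Lock the stop screw of the green hand press without letting the screw turn along. First set the long blue holding key squarely over both the brass wing of the screw and the steel post beside it, fully down, and let go of it; then push the red-balled lever of the locknut clockwise (seen from above) until it comes tight against its stop, and leave the key in place.

Things in the scene. Friction and masses are not known exactly. Their poses are not given: they have to be found in the camera images.
- press: Fixed green hand press. Origin: stop screw's axis at table level, z up (mm). Brass wing on the axis along x, 110 x 22, z 85-125; steel post dia 22, x=90 y=0, top z=125. Key's seat: key origin at (28,0,93), key x along press x, either way round, roof on wing and post. Bed x +-110, y -60..310, 22 high. Column, head, ram y 175..305, 256 high; its own black-ball handle to y=390, 306 high: unused.
- holding_key: Long blue steel key, 0.4 kg, upright: inverted channel 180 mm long (x), ends open. Origin: centre of underside, z up. Slot 32 mm deep: 40 wide in its upper 14, flaring to 56 at the mouth. Roof top z=40. 65 mm wide at the foot. Grip fin in the middle: 50 long (x), 16 thick (y), z 40-76. A like yellow key, 80 mm, is too short to reach the post; their places are swapped at random.
- screw (a joint): Turn of the brass stop screw, rad, clockwise from above positive; 0 = wing in line with the post, starts within 0.05 of it. It turns easily: unless the key holds it to the post it turns along with the nut. The key's play lets it go up to 0.3 rad before it holds, which is normal; beyond 0.45 the setting is lost.
- locknut (a joint): Turn of the nut on the screw, rad, clockwise from above positive; starts 0-0.3, tight at its stop, 1.4. Below the wing (hex, z 51-71 mm). Lever: 10 mm bar at z=61; 130 mm from the axis an upright 10 mm stem carries a red 30 mm ball centred at z=105. It points to -0.873-screw-locknut rad (counter-clockwise from press x): swings on the press's -y side towards -x. 2-4 N at the ball; stays where left.
Not all that is in view belongs to the job. Several things have the shape of the holding_key; the one meant has the colours described above.

How it is judged:
By the outcome, as a careful person would: the job done as asked, in the order asked, and still so for the second after the job is handed in, with the robot touching nothing.
It also fails if it takes over 48 s, if anything falls off the work surface, if the arm or the gripper's body presses on something with over 40 N, if the wrist force passes 120 N, or if a joint passes its speed limit or range.

ROBOT

A 6-joint arm with a two-finger parallel gripper is mounted at the origin on the work surface. World frame = base frame: x ahead of the robot, y to its left, z up, the work surface at z = 0. Lengths are in m, angles in rad, forces in N, time in s.
With the tool pointing down it reaches from about 0.4 to 0.925 m from the base axis. Payload 3.4 kg.
Tool frame: the origin (TCP) lies on the centre line of the jaws, within the pads' length; the fingertips stand 22 mm ahead of it and the grasp point (between the pads) lies 3 mm ahead of it; z points along the fingers, y is the line along which they close (so a half turn about z gives the same grasp; the last joint's range is limited). The gripper opens to 85 mm and grips with 20 to 120 N. Pads are 22 mm wide; open, the fingers measure 114 mm over their backs; the gripper's body (76 mm by 85 mm) begins 54 mm behind the grasp point. The pads swing forward as they close: fully open they stand 13 mm farther back than shut.
Start: joints at [1.198, 0.307, 1.506, -0, 1.328, -0.073], TCP at [0.17, 0.549, 0.253] pointing down, gripper open.
Joint ranges: [-3.12, 3.12], [-1.05, 2.28], [0.14, 2.33], [-1.42, 4.57], [0.1, 2.73], [-2.68, 2.68]. Speed limits (rad/s): [2.57, 2.57, 3.14, 3.14, 3.14, 3.14].

INTERFACE

Orientations are given as a unit quaternion [w, x, y, z].
In Python, from bench import ctrl gives the robot as it stands. Calls block until the motion is done:
- ctrl.movep(position, orientation): joint-space move of the TCP to a pose.
- ctrl.move_straight(position, rot=None, v=0.15, contact_N=None): straight line of the TCP; rot=None keeps the orientation; v is the mean speed in m/s. With contact_N (N) it stops when the force on the tool has changed by that much, and returns True; else False.
- ctrl.goto_joints(angles): joint-space move.
- ctrl.open() and ctrl.clamp(strength=None): open the fingers fully, or close them until they stop; strength is the grip in N (None keeps the last).
- ctrl.dwell(seconds).
- ctrl.inverse_kinematics(position, orientation): joint angles nearest the present ones, or None.
- ctrl.snapshot(name): name is "side" or "top"; returns a dict with "image" (384x512x3 uint8, red, green, blue), "z_map" (384x512 float32, m along the optical axis (not along the pixel's ray), 0 where there is no reading), "fx", "fy", "cx", "cy" (pixels), "D" ([k1, k2, p1, p2, k3] as OpenCV has them; the pictures are not rectified), "extrinsics" (4x4, takes a point from world to camera coordinates). Camera axes: x right, y down, z forward; pixel columns grow to the right and rows downward; lengths in m; the calibration is good to about 2 mm. A picture is of the moment at which its call begins.
A pose or a line that the arm cannot do raises ctrl.MotionError and nothing moves.
- ctrl.finish_job(): hands the job in; it is judged then, once.
Trained networks look in the newest picture that a camera, given by its name, has taken for a name from the list of things; names that differ only in an ending like _2 or _b are one class to them, and where a whole thing is asked for, a point or a joint stands for the part that bears it (a point fixed in the world has none). Each returns a list of dicts, best first, with "p" (0 to 1); they miss things now and then, are a little off and sometimes report something else, mostly with a low value. They report only what shows in the picture. A call takes as long as a camera call. They do not tell look-alikes from the thing itself.
- ctrl.recognise(camera, name): "pixel" ([column, row] in pixels, amid what is visible of it).
Readings, each from a call of its own:
- ctrl.get_time(): time.
- ctrl.get_joint_pos(): joint angles.
- ctrl.get_dq(): joint speeds.
- ctrl.get_tau(): joint torques, N m.
- ctrl.get_position(): TCP position.
- ctrl.get_eef_rot(): TCP orientation.
- ctrl.get_wrist_force(): force on the tool from outside, world axes, zero at the start.
- ctrl.get_torque(): the same for the moment, N m.
- ctrl.get_finger_gap(): finger opening in m.
- ctrl.get_finger_force(): force on a finger pad.
Only numpy, scipy, OpenCV 4.12 (cv2) and the standard library are available. Lean on these libraries where they do the work, as an engineer would, in place of code of your own. Each camera call takes 0.05 s, during which the arm holds its last target. There are 200 camera calls.

## Working session

There is one attempt and no reset: what is moved stays moved. The work goes in short steps, each a Python script; the robot and the scene stay as the last script left them, time stands still between calls to the robot, and variables do not carry over. Pictures are saved under pics/ and viewed, at most 10 in all, crops included, and the job is handed in when it is done.

```bash
ls; mkdir -p pics; cat > h.py <<'E'
import numpy as np, cv2
from bench import ctrl
def snap(n):
    s=ctrl.snapshot(n); return s
def cloud(s):
    h,w=s["z_map"].shape
    u,v=np.meshgrid(np.arange(w),np.arange(h))
    K=np.array([[s["fx"],0,s["cx"]],[0,s["fy"],s["cy"]],[0,0,1.]])
    p=cv2.undistortPoints(np.stack([u,v],-1).reshape(-1,1,2).astype(np.float64),K,np.array(s["D"],float)).reshape(h,w,2)
    z=s["z_map"].astype(float)
    c=np.dstack([p[...,0]*z,p[...,1]*z,z])
    T=np.linalg.inv(np.array(s["extrinsics"]))
    P=c@T[:3,:3].T+T[:3,3]
    P[z<=0]=np.nan
    return P
def save(img,f): cv2.imwrite("pics/"+f,cv2.cvtColor(img,cv2.COLOR_RGB2BGR))
E
python3 - <<'E'
from h import *
for n in ("top","side"):
    s=snap(n); save(s["image"],n+"0.png"); P=cloud(s); np.savez(n+"0.npz",img=s["image"],P=P)
    print(n,np.round(np.array(s["extrinsics"]),3).tolist())
    for k in ("press","holding_key","screw","locknut"):
        for d in ctrl.recognise(n,k)[:4]:
            c,r=map(int,d["pixel"]); print(k,round(d["p"],2),c,r,np.round(P[r,c],3))
print(ctrl.get_time())
E
```

```text
pics
top [[-0.022, -1.0, 0.003, -0.207], [-0.989, 0.021, -0.146, 0.435], [0.146, -0.006, -0.989, 0.92], [0.0, 0.0, 0.0, 1.0]]
press 0.59 102 137 [0.577 0.196 0.03 ]
holding_key 0.86 260 247 [ 0.279 -0.22   0.076]
holding_key 0.79 380 129 [ 0.58  -0.546  0.04 ]
holding_key 0.74 247 148 [ 0.536 -0.192  0.04 ]
screw 0.95 156 133 [0.563 0.032 0.1  ]
locknut 0.65 182 123 [ 0.599 -0.025  0.064]
side [[0.716, -0.698, -0.002, -0.465], [-0.5, -0.511, -0.7, 0.115], [0.487, 0.502, -0.714, 0.924], [0.0, 0.0, 0.0, 1.0]]
press 0.89 191 108 [0.54  0.203 0.032]
holding_key 0.87 398 232 [ 0.56  -0.556  0.042]
holding_key 0.72 210 224 [ 0.265 -0.233  0.041]
holding_key 0.68 283 166 [ 0.539 -0.213  0.041]
screw 0.74 230 110 [0.566 0.033 0.093]
locknut 0.69 249 119 [0.637 0.027 0.029]
0.5
```

```bash
python3 - <<'E'
from h import *
a=np.load("top0.npz")["img"]; b=np.load("side0.npz")["img"]
save(cv2.resize(a,(800,600),interpolation=cv2.INTER_CUBIC),"top0b.png")
save(cv2.resize(b,(800,600),interpolation=cv2.INTER_CUBIC),"side0b.png")
E
```

```text
(no output)
```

View pics/top0b.png

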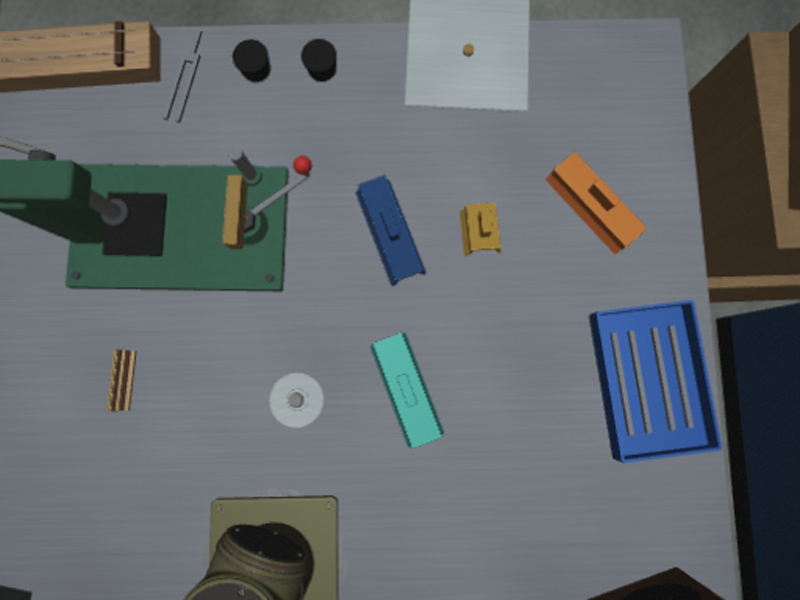

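View pics/side0b.png

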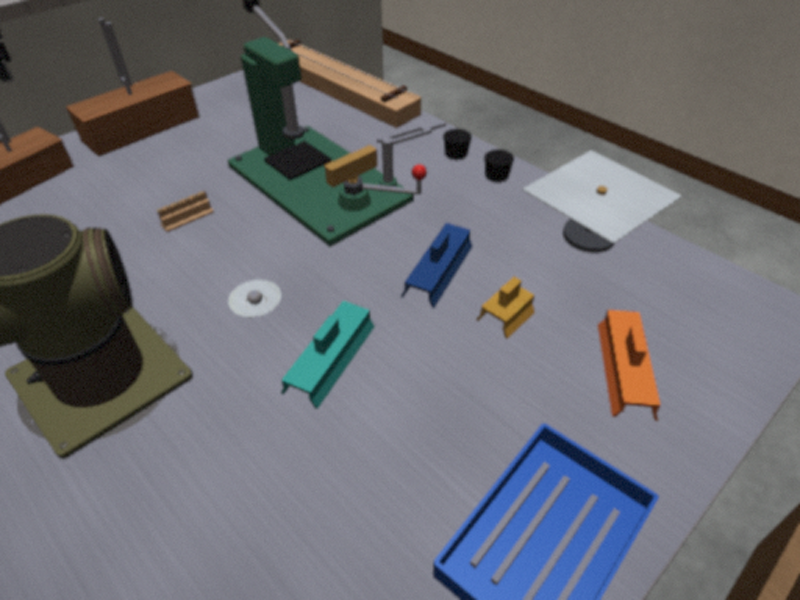

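Key-shaped candidates (top view, 800×600 pixels): blue long (390,230), yellow short (480,228), orange long (597,203), teal long (407,390). The holding key is the long blue one at (390,230). The yellow is too short, orange and teal are the wrong colours, and the blue tray at (655,380) isn't a key. The wing is at (235,212), the post at (243,160) and the red ball at (303,164).

```bash
cat >> h.py <<'E'
def rect(p):
    r=cv2.minAreaRect((p[:,:2]*1000).astype(np.float32)); b=cv2.boxPoints(r)
    e=[b[1]-b[0],b[2]-b[1]]; l=max(e,key=np.linalg.norm); s=min(e,key=np.linalg.norm)
    return np.array(r[0])/1000, np.arctan(l[1]/l[0]), np.linalg.norm(l),np.linalg.norm(s)
def measure(I,P):
    hsv=cv2.cvtColor(I,cv2.COLOR_RGB2HSV); H,S,V=[hsv[...,i].astype(int) for i in range(3)]
    x,y,z=P[...,0],P[...,1],P[...,2]; o={}
    def go(n,m,f=True):
        m=m&np.isfinite(z)
        k,l,st,_=cv2.connectedComponentsWithStats(m.astype(np.uint8))
        if k<2: print(n,"none"); return
        m=l==1+np.argmax(st[1:,4]); p=P[m]
        print(n,len(p),"med",np.round(np.median(p,0),4), *( [np.round(v,4) for v in rect(p)] if f and len(p)>4 else []))
    blue=(H>100)&(H<130)&(S>110)&(x>.35)&(y>-.4)
    go("roof",blue&(abs(z-.04)<.006)); go("fin",blue&(abs(z-.076)<.006))
    brass=(H>10)&(H<28)&(S>90)&(abs(z-.125)<.007)&(x>.4)
    go("wing",brass&(y>-.15))
    go("bed",(H>50)&(H<90)&(S>60)&(abs(z-.022)<.006)&(y>-.2))
    go("post",(S<70)&(abs(z-.125)<.006)&(x>.58)&(x<.75)&(abs(y)<.15))
    go("ball",((H<6)|(H>174))&(S>150)&(z>.08)&(z<.13)&(y<.2))
E
python3 - <<'E'
from h import *
for n in("top","side"):
    d=np.load(n+"0.npz"); print(n); measure(d["img"],d["P"])
a=np.load("top0.npz")["img"]; save(cv2.resize(a[80:200,120:280],(800,600),interpolation=cv2.INTER_CUBIC),"crop.png")
E
```

```text
top
roof 1096 med [ 0.5363 -0.1985  0.0391] [ 0.5438 -0.1973] 0.3459 177.8768 50.1459
fin 121 med [ 0.5442 -0.1976  0.0749] [ 0.5453 -0.1966] 0.3468 50.605 15.6774
wing 422 med [0.5533 0.0426 0.1238] [0.5553 0.0434] -0.0599 107.6098 23.4405
bed 6723 med [0.5211 0.1543 0.0212] [0.5592 0.168 ] 1.5333 368.9195 218.5709
post 65 med [0.6452 0.0391 0.1243] [0.645  0.0397] -0.0279 20.9404 19.6553
ball 94 med [ 0.6273 -0.0629  0.1154] [ 0.629  -0.0616] 1.0165 24.6936 23.6584
side
roof 629 med [ 0.5196 -0.2092  0.0402] [ 0.5449 -0.1993] 0.3417 185.014 49.9935
fin 82 med [ 0.5411 -0.2014  0.0758] [ 0.544  -0.1988] 0.3249 51.3048 15.7889
wing 205 med [0.5495 0.0398 0.1246] [0.5535 0.0425] -0.0589 108.1339 24.2931
bed 2320 med [0.5004 0.1077 0.0225] [0.5555 0.165 ] 1.5326 367.4008 214.0992
post 40 med [0.6435 0.0382 0.1263] [0.6453 0.0421] 0.8069 24.2928 18.5177
ball 53 med [ 0.6248 -0.0667  0.1146] [ 0.6258 -0.0656] -0.7865 20.4131 19.9305
```

View pics/crop.png

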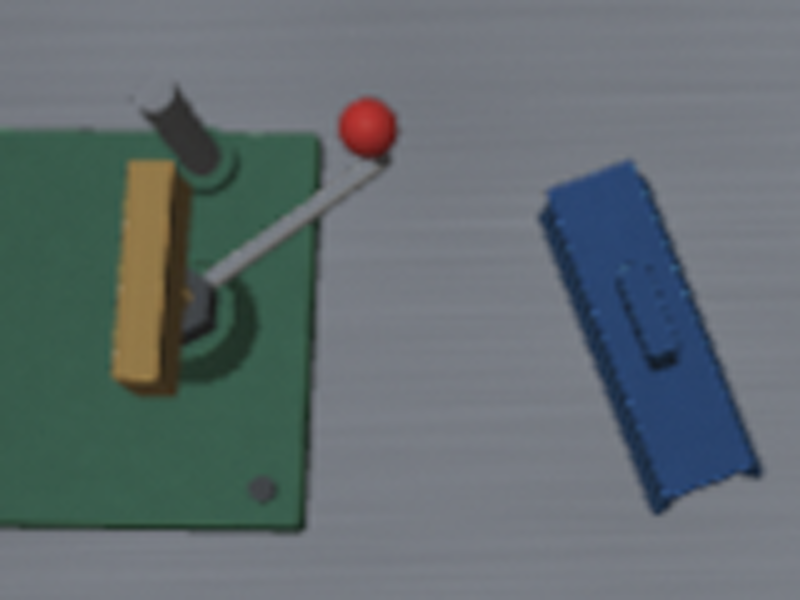

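The crop shows the long, open-ended blue key at (650,335), the wing at (150,270), the post top at (155,95) and the ball at (368,127). Sizes, heights and the 90 mm from axis to post all agree. Next I grasp the key.

```bash
cat >> h.py <<'E'
from scipy.spatial.transform import Rotation as Rn
def down(t):
    c,s=np.cos(t),np.sin(t)
    q=Rn.from_matrix(np.array([[c,s,0],[s,-c,0],[0,0,-1]])).as_quat()
    return [q[3],q[0],q[1],q[2]]
KEY=np.array([.5447,-.1975]); KY=.345
AX=np.array([.5548,.0432]); PY=-.038
def W(x,y): c,s=np.cos(PY),np.sin(PY); return AX+np.array([c*x-s*y,s*x+c*y])/1000
E
python3 - <<'E'
from h import *
print(ctrl.get_eef_rot(), W(28,0))
def ik(p,z,t): 
    q=ctrl.inverse_kinematics([*p,z],down(t)); return None if q is None else np.round(q,2)
for off in (0,np.pi,-np.pi): print(off,ik(KEY,.15,KY+off),ik(KEY,.066,KY+off),ik(W(28,0),.16,PY+off))
E
```

```text
[-2.32933904e-05  1.49318220e-01  9.88789192e-01 -4.61079519e-05] [0.58277979 0.04213626]
0 [-0.42  0.41  1.63 -0.    1.1   0.81] [-0.42  0.51  1.72 -0.    0.91  0.81] [-0.    0.4   1.61 -0.    1.13  1.61]
3.141592653589793 [-0.42  0.41  1.63 -0.    1.1  -2.34] [-0.42  0.51  1.72 -0.    0.91 -2.34] [-0.    0.4   1.61 -0.    1.13 -1.53]
-3.141592653589793 [-0.42  0.41  1.63 -0.    1.1  -2.34] [-0.42  0.51  1.72 -0.    0.91 -2.34] [-0.    0.4   1.61 -0.    1.13 -1.53]
```

```bash
python3 - <<'E'
from h import *
p=ctrl.get_position(); ctrl.move_straight([p[0],p[1],.43],v=.3)
print(ctrl.get_time())
q=ctrl.inverse_kinematics([.5447,-.1975,.43],down(KY)); print(q)
ctrl.movep([*KEY,.43],down(KY)); print(ctrl.get_time())
ctrl.movep([*KEY,.13],down(KY))
print(ctrl.move_straight([*KEY,.067],v=.08,contact_N=8),ctrl.get_position())
ctrl.clamp(80); print(ctrl.get_finger_gap(),ctrl.get_finger_force(),ctrl.get_time())
f0=ctrl.get_wrist_force(); ctrl.move_straight([*KEY,.19],v=.12)
print(f0,ctrl.get_wrist_force(),ctrl.get_torque(),ctrl.get_finger_gap())
for n in("side","top"):
    s=snap(n); save(s["image"],n+"1.png")
print(ctrl.get_time())
E
```

```text
1.2417
[-4.20740551e-01  2.32949677e-01  1.17925710e+00 -4.44089210e-16
  1.72938587e+00  8.05055776e-01]
4.175
False [ 0.54511023 -0.19769035  0.06732818]
0.014730987183321267 77.9772162437439 6.9
[-0.83619561  0.45899219  2.91943238] [-0.28418717  0.78677494 -3.27130596] [-0.0045706   0.02717593  0.04532885] 0.014973603040066381
8.175
```

View pics/side1.png

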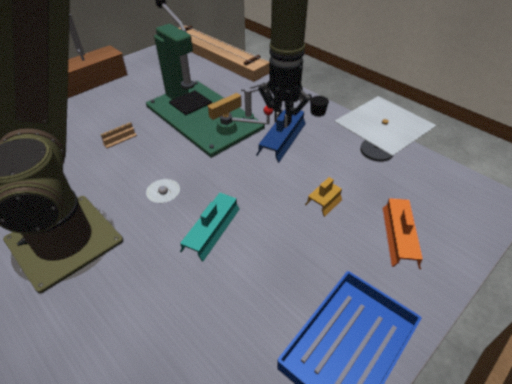

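The side view shows the key held level at (285,130). I carry it over and seat it.

```bash
python3 - <<'E'
from h import *
t=W(28,0); R=down(PY)
ctrl.movep([*t,.215],R)
s=snap("top"); save(s["image"],"top2.png"); P=cloud(s); measure(s["image"],P)
hsv=cv2.cvtColor(s["image"],cv2.COLOR_RGB2HSV).astype(int)
m=(hsv[...,0]>100)&(hsv[...,0]<130)&(hsv[...,1]>110)&(abs(P[...,2]-.188)<.008)&(P[...,0]>.4)
print("heldroof",m.sum(),rect(P[m]))
c=ctrl.move_straight([*t,.157],v=.06,contact_N=10)
print(c,ctrl.get_position(),ctrl.get_wrist_force(),ctrl.get_torque(),ctrl.get_time())
E
```

```text
roof none
fin none
wing 17 med [0.5024 0.0455 0.1234] [0.503  0.0459] 1.4421 19.5069 3.2922
bed 4854 med [0.5049 0.1481 0.0211] [0.5583 0.1652] 1.5286 362.8909 217.0599
post none
ball 94 med [ 0.6272 -0.0627  0.1155] [ 0.6286 -0.0623] -0.7956 24.1289 23.652
heldroof 1035 (array([0.58176752, 0.03999898]), np.float32(-0.037311025), np.float32(179.0405), np.float32(51.209473))
True [0.58204703 0.04213591 0.16042107] [-0.54047035 -0.0805657   5.62754555] [ 0.01308504 -0.07802946 -0.0412997 ] 10.0333
```

Contact came at 0.1604, as expected. I release, back off and check.

```bash
python3 - <<'E'
from h import *
ctrl.open(); p=ctrl.get_position(); ctrl.move_straight([p[0],p[1],.25],v=.2)
b=W(60,-230)
ctrl.movep([*b,.25],down(PY))
for n in("top","side"):
    s=snap(n); P=cloud(s); np.savez(n+"3.npz",img=s["image"],P=P)
    hsv=cv2.cvtColor(s["image"],cv2.COLOR_RGB2HSV).astype(int)
    for z0 in(.133,.169):
        m=(hsv[...,0]>100)&(hsv[...,0]<130)&(hsv[...,1]>110)&(abs(P[...,2]-z0)<.008)&(P[...,0]>.4)&(P[...,1]>-.1)
        if m.sum()>5:
            q=P[m]; A=np.c_[q[:,:2]-q[:,:2].mean(0),np.ones(len(q))]; print(n,z0,m.sum(),rect(q),np.linalg.lstsq(A,q[:,2],rcond=None)[0])
    measure(s["image"],P)
a=np.load("side3.npz")["img"]; save(cv2.resize(a[50:200,110:310],(800,600),interpolation=cv2.INTER_CUBIC),"s3.png")
print(ctrl.get_time(),ctrl.get_position(),W(28,0),np.round(ctrl.get_joint_pos(),2))
E
```

```text
roof none
fin none
wing none
bed 19 med [0.6704 0.3339 0.0205] [0.6699 0.3327] 1.5305 21.8 8.9065
post none
ball none
side 0.133 605 (array([0.58072601, 0.0375157 ]), np.float32(-0.07660783), np.float32(181.88698), np.float32(53.59087)) [0.01604363 0.08048205 0.13329502]
side 0.169 73 (array([0.58060443, 0.03733117]), np.float32(-0.060877364), np.float32(47.057266), np.float32(16.328167)) [0.05253831 0.29544963 0.16803031]
roof 1 med [0.8461 0.0132 0.0368]
fin none
wing none
bed 2263 med [0.4986 0.1053 0.0225] [0.554  0.1642] 1.5436 365.2567 214.1071
post 3 med [0.6665 0.0114 0.1221]
ball 53 med [ 0.6255 -0.0675  0.1144] [ 0.6256 -0.0658] 0.7883 21.7526 20.4066
12.35 [ 0.60586868 -0.18692503  0.24965183] [0.58277979 0.04213626] [-0.37  0.39  1.38  0.    1.37  1.24]
```

View pics/s3.png

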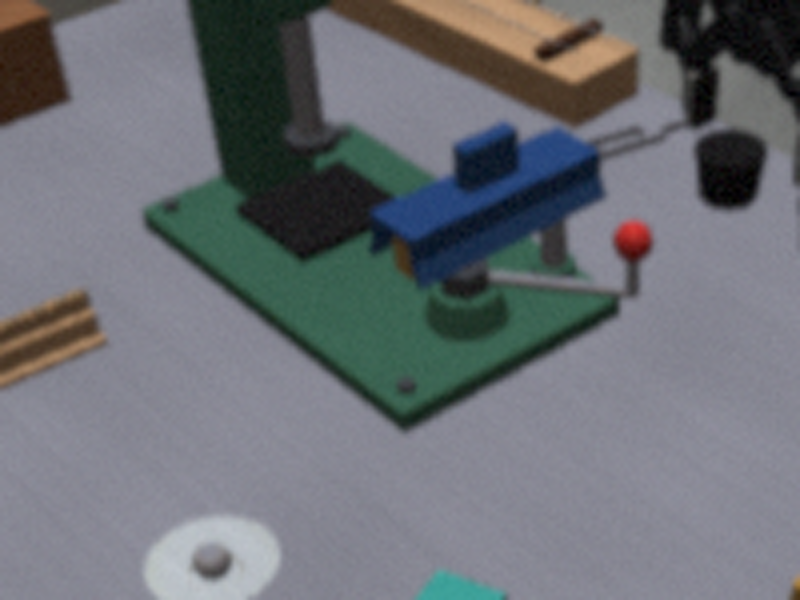

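The key sits over wing and post: blue at (480,205), wing end at (405,255), post below at (553,240), and the height is right. The ball is at (633,240). Next I push the ball along its arc with the closed fingers.

```bash
cat > push.py <<'E'
from h import *
import sys
def pose(phi,d):  # world lever angle, gap between ball centre and tool axis (counter-clockwise side)
    b=AX+.130*np.array([np.cos(phi),np.sin(phi)]); return b+d*np.array([-np.sin(phi),np.cos(phi)])
Z=.105
E
python3 - <<'E'
from push import *
ctrl.clamp(20)
phi=np.arctan2(-.064-AX[1],.627-AX[0]); print("phi",phi, .066)
a=pose(phi,.055); R=down(phi+np.pi)
ctrl.movep([*a,.25],R); print(np.round(ctrl.get_joint_pos(),2))
print(ctrl.move_straight([*a,Z],v=.12,contact_N=8))
f0=np.array(ctrl.get_wrist_force())
c=ctrl.move_straight([*pose(phi,.015),Z],v=.04,contact_N=2.0)
p=np.array(ctrl.get_position()); d=(p[:2]-pose(phi,0))@np.array([-np.sin(phi),np.cos(phi)])
print(c,"d",d,ctrl.get_wrist_force()-f0,ctrl.get_time())
s=snap("side"); measure(s["image"],cloud(s)); save(cv2.resize(s["image"][50:200,110:310],(800,600),interpolation=cv2.INTER_CUBIC),"s4.png")
E
```

```text
phi -0.9780727282782433 0.066
[-0.11  0.45  1.29 -0.    1.41 -0.71]
False
False d 0.014974822185960928 [-0.42996076 -0.40049148 -1.058222  ] 17.325
roof 2 med [ 0.8255 -0.0776  0.0382]
fin none
wing 1 med [0.405  0.619  0.1188]
bed 2205 med [0.4972 0.109  0.0225] [0.5472 0.1647] 1.5382 366.4546 199.1976
post 6 med [ 0.648  -0.0658  0.1285] [ 0.6471 -0.0673] 0.5688 21.1699 2.6138
ball 68 med [ 0.61   -0.0777  0.1149] [ 0.6185 -0.0733] 0.389 37.5738 21.681
```

View pics/s4.png

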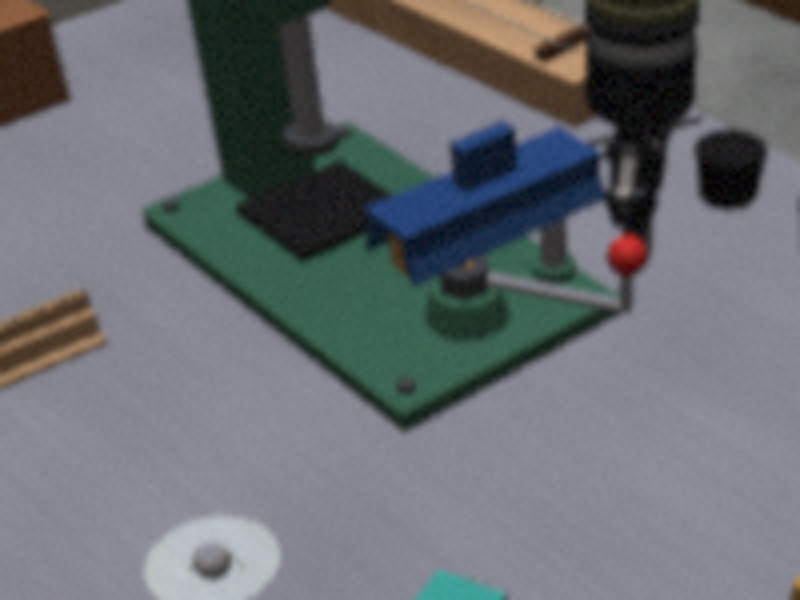

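The ball has moved about 15 mm to (627,253) and the fingers are in contact with it. I continue along the arc until the force rises.

```bash
python3 - <<'E'
from push import *
phi=-.978-.115; D=.029; f0=None; fl=[]
while phi>-2.72:
    phi-=.10
    a=pose(phi,D)
    c=ctrl.move_straight([*a,Z],rot=down(phi+np.pi),v=.06,contact_N=7)
    f=np.array(ctrl.get_wrist_force()); t=np.array([-np.sin(phi),np.cos(phi)])
    fl.append((round(phi,2),round(f[:2]@t,1),round(f[:2]@[np.cos(phi),np.sin(phi)],1),c))
    if c or f[:2]@t>9: break
print(fl,ctrl.get_time())
p=np.array(ctrl.get_position())[:2]-AX; r=np.hypot(*p); print(r,np.arctan2(p[1],p[0])-np.arcsin(D/r))
s=snap("side"); P=cloud(s); measure(s["image"],P); save(cv2.resize(s["image"][50:200,110:310],(800,600),interpolation=cv2.INTER_CUBIC),"s5.png")
s=snap("top"); measure(s["image"],cloud(s))
E
```

```text
[(-1.19, np.float64(-0.2), np.float64(-0.1), False), (-1.29, np.float64(0.8), np.float64(1.1), False), (-1.39, np.float64(0.4), np.float64(0.2), False), (-1.49, np.float64(-0.1), np.float64(0.1), False), (-1.59, np.float64(0.2), np.float64(-0.4), False), (-1.69, np.float64(-0.2), np.float64(0.4), False), (-1.79, np.float64(0.0), np.float64(0.1), False), (-1.89, np.float64(-0.9), np.float64(-0.3), False), (-1.99, np.float64(0.1), np.float64(0.1), False), (-2.09, np.float64(0.3), np.float64(-0.4), False), (-2.19, np.float64(0.3), np.float64(0.1), False), (-2.29, np.float64(0.2), np.float64(-0.5), False), (-2.39, np.float64(0.1), np.float64(0.2), False), (-2.49, np.float64(1.0), np.float64(-0.2), False), (-2.59, np.float64(1.8), np.float64(-1.4), False), (-2.69, np.float64(6.3), np.float64(1.2), True)] 23.225
0.13311998056615537 -2.602841381514609
roof 3 med [ 0.8307 -0.0957  0.0396]
fin none
wing 1 med [0.405  0.6191 0.1187]
bed 1942 med [0.4929 0.1077 0.0225] [0.558  0.1642] 1.5381 366.8845 220.0042
post none
ball 68 med [ 0.4391 -0.0322  0.1144] [ 0.4399 -0.0315] -1.0419 29.0958 16.137
roof none
fin none
wing none
bed 730 med [0.485  0.1522 0.0211] [0.4805 0.1536] -0.6168 113.4599 63.9086
post 3 med [0.6666 0.0029 0.1236]
ball 21 med [ 0.4343 -0.0267  0.1111] [ 0.4342 -0.0272] -1.3199 19.3197 6.1091
```

View pics/s5.png

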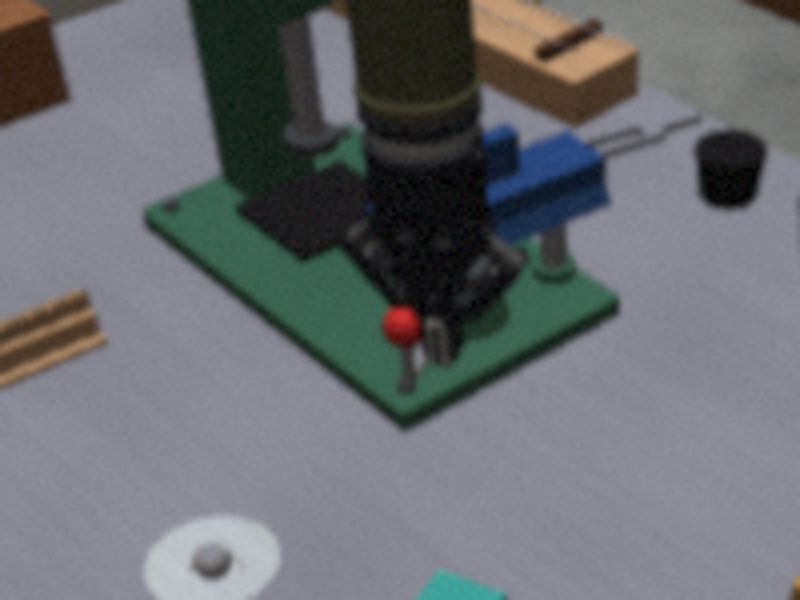

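```bash
python3 - <<'E'
from push import *
D=.029
def est():
    p=np.array(ctrl.get_position())[:2]-AX; r=np.hypot(*p); return np.arctan2(p[1],p[0])-np.arcsin(D/r)
R=ctrl.get_eef_rot(); phi=est()
for k in range(6):
    phi0=est(); a=pose(phi0-.03,D)
    c=ctrl.move_straight([*a,Z],v=.02,contact_N=9)
    f=np.array(ctrl.get_wrist_force()); ph=est(); F=f[:2]@[-np.sin(ph),np.cos(ph)]
    print(c,round(ph,3),round(F,1),np.round(f,1))
    if F>13: break
# back off along the arc side, then up
p=ctrl.get_position(); b=pose(ph,D+.03)
ctrl.move_straight([*b,Z],v=.1); ctrl.move_straight([*b,.27],v=.2)
ctrl.movep([.47,-.25,.30],R)
for n in("side","top"):
    s=snap(n); P=cloud(s); measure(s["image"],P)
    hsv=cv2.cvtColor(s["image"],cv2.COLOR_RGB2HSV).astype(int)
    m=(hsv[...,0]>100)&(hsv[...,0]<130)&(hsv[...,1]>110)&(abs(P[...,2]-.133)<.006)&(P[...,0]>.4)&(P[...,1]>-.1)
    if m.sum()>5: q=P[m]; print(n,rect(q),np.median(q[:,2]))
    save(cv2.resize(s["image"][50:200,110:310],(800,600),interpolation=cv2.INTER_CUBIC) if n=="side" else s["image"],n+"6.png")
print(ctrl.get_time())
E
```

```text
False -2.607 9.9 [ 3.2 -9.6 -2.7]
False -2.608 11.1 [  3.9 -10.6  -3.4]
False -2.608 10.9 [  4.2 -10.2  -3.2]
False -2.608 10.8 [  3.5 -10.5  -3.5]
False -2.608 10.5 [  3.8 -10.   -3. ]
False -2.608 11.6 [  4.1 -11.   -3.8]
roof 1 med [0.8307 0.0411 0.0391]
fin none
wing none
bed 2259 med [0.5019 0.1046 0.0225] [0.5579 0.1655] 1.5302 369.802 218.6912
post none
ball 71 med [ 0.4412 -0.0316  0.1144] [ 0.4419 -0.0285] 0.4228 23.3729 23.0158
side (array([0.58035718, 0.03714891]), np.float32(-0.162117), np.float32(180.82936), np.float32(53.26843)) 0.13378157899235893
roof none
fin none
wing none
bed 3549 med [0.5848 0.2266 0.0212] [0.5615 0.2273] 1.532 249.4616 218.3965
post 3 med [0.6695 0.0157 0.1306]
ball 102 med [ 0.4433 -0.027   0.1146] [ 0.4441 -0.025 ] 1.5668 25.9301 24.2212
top (array([0.62402203, 0.03826014]), np.float32(-0.21921192), np.float32(93.98436), np.float32(47.570465)) 0.13239484966592385
27.175
```

View pics/side6.png

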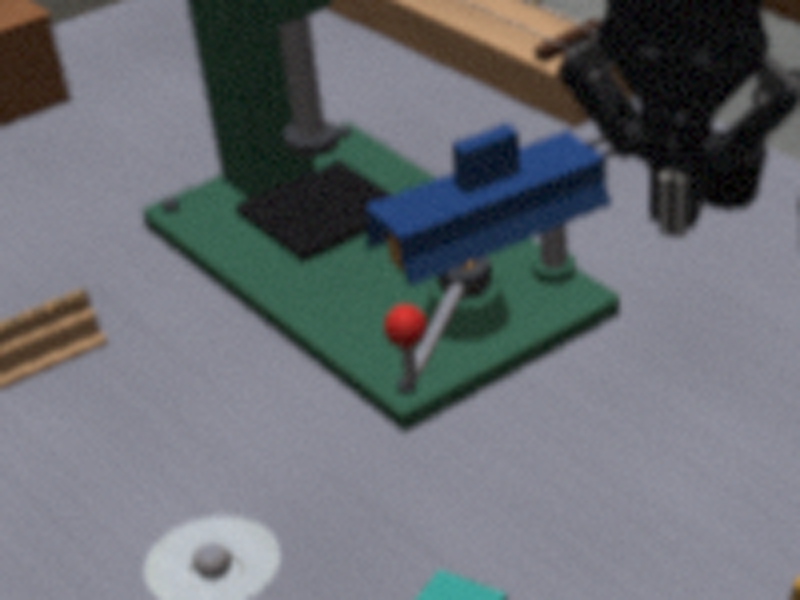

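The lever hit a rigid stop: no movement at 11 N. The total turn of about 1.68 rad matches the nut's 1.4 plus about 0.28 of key play. The key is still seated at roof height 0.133, the robot is clear and the time is 27 s.

```bash
python3 -c "
from bench import ctrl
print(ctrl.finish_job())"
```

```text
the job is handed in; nothing more can be done
None
```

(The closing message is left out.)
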